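# Free the slicer's clamping knob, thread hand unknown

## Robot

A 7-joint arm with a two-finger parallel gripper is mounted at the origin on a cart in front of the work surface, level with it; the furniture and walls round the work are solid. World frame = base frame: x ahead of the robot, y to its left, z up, the work surface at z = 0. Lengths are in m, angles in rad, forces in N, time in s.
With the tool pointing down it reaches from about 0.375 to 0.925 m from the base axis. Payload 3.1 kg.
Tool frame: the origin (TCP) lies between the finger pads; the fingertips stand 19 mm ahead of it and the grasp point (between the pads) is the TCP; z points along the fingers, y is the line along which they close (so a half turn about z gives the same grasp; the last joint's range is limited). The gripper opens to 85 mm and grips with 20 to 120 N. Pads are 22 mm wide; open, the fingers measure 114 mm over their backs; the gripper's body (76 mm by 85 mm) begins 54 mm behind the grasp point. The pads swing forward as they close: fully open they stand 13 mm farther back than shut.
Start: joints at [1.016, 0.383, 0.044, 1.598, -0.018, 1.161, -0.05], TCP at [0.287, -0.583, 0.25] pointing down, gripper open.
Joint ranges: [-2.61, 2.61], [-0.41, 2.15], [-1.48, 1.57], [0, 2.5], [-1.57, 4.71], [0.05, 1.97], [-2.85, 2.85]. Speed limits (rad/s): [2.79, 2.79, 3.14, 3.14, 3.14, 3.14, 3.14].

## Interface

Orientations are given as a unit quaternion [x, y, z, w].
In Python, from bench import move_ptp, movel, move_j, move_gripper, pause, inverse_kinematics, read_camera, camera_params, MotionError, sign_off, look_for, tip_of, read_time_s, read_qpos, read_joint_vel, read_effort, read_eef_pos, read_tcp_rot, read_ft_force, read_ft_torque, read_finger_gap, read_grasp_force gives the robot as it stands. Calls block until the motion is done:
- move_ptp(position, orientation): joint-space move of the TCP to a pose.
- movel(position, orientation=None, speed=0.15): straight line of the TCP; orientation=None keeps the orientation; speed is the mean speed in m/s.
- move_j(angles): joint-space move.
- move_gripper(opening, effort=None): finger opening in m; effort is the grip in N (None keeps the last); returns when the fingers have stopped.
- pause(seconds).
- inverse_kinematics(position, orientation): joint angles nearest the present ones, or None.
- read_camera(name): name is "side" or "top" or "wrist"; returns the picture (384x512x3 uint8, red, green, blue); there is no depth.
- camera_params(name): a dict with "K" (3x3 intrinsics, pixels), "camera_from_world" (4x4, takes a point from world to camera coordinates). Camera axes: x right, y down, z forward; pixel columns grow to the right and rows downward; lengths in m; the calibration is good to about 2 mm. The wrist camera is an equidistant fisheye: a pixel r from the principal point sees the ray r / f radians off the axis. A picture is of the moment at which its call begins: read the wrist's pose just before it. camera_params takes no time and is no camera call; for the wrist camera it gives the pose at the moment of the call.
A pose or a line that the arm cannot do raises MotionError and nothing moves.
- sign_off(): hands the job in; it is judged then, once.
Trained networks look in the newest picture that a camera, given by its name, has taken for a name from the list of things; names that differ only in an ending like _2 or _b are one class to them, and where a whole thing is asked for, a point or a joint stands for the part that bears it (a point fixed in the world has none). Each returns a list of dicts, best first, with "confidence" (0 to 1); they miss things now and then, are a little off and sometimes report something else, mostly with a low value. They report only what shows in the picture. A call takes as long as a camera call.
- look_for(camera, name): "at" ([column, row] in pixels, amid what is visible of it).
- tip_of(camera, name): "at" ([column, row] in pixels: a listed point, or the origin of a listed thing).
Readings, each from a call of its own:
- read_time_s(): time.
- read_qpos(): joint angles.
- read_joint_vel(): joint speeds.
- read_effort(): joint torques, N m.
- read_eef_pos(): TCP position.
- read_tcp_rot(): TCP orientation.
- read_ft_force(): force on the tool from outside, world axes, zero at the start.
- read_ft_torque(): the same for the moment, N m.
- read_finger_gap(): finger opening in m.
- read_grasp_force(): force on a finger pad.
Only numpy, scipy, OpenCV 4.12 (cv2) and the standard library are available. Lean on these libraries where they do the work, as an engineer would, in place of code of your own. Each camera call takes 0.05 s, during which the arm holds its last target. There are 200 camera calls.

## Task

The slicer's cutting disc has to be washed: unscrew the black clamping knob, lift it off and stand it upright in the white dish. Nobody remembers whether the thread is left- or right-handed, so learn by gentle feel, this way and that, which way it gives; never force it tighter or lean on it. Set it down softly and leave the dish and the other things where they are.

Things in the scene. Friction and masses are not known exactly. Their poses are not given: they have to be found in the camera images.
- slicer: white bench slicer, fixed. Origin at worktop height on the vertical axis of spindle and knob; +x points to its motor housing. Base 150 x 146 mm about the axis, 54 mm high; steel disc 128 mm across, top at 60 mm; steel washer 72 mm across, top at 64 mm, on which the knob sits. Motor housing from x = 75 to 150 mm, 120 mm wide, 102 mm high
- seat (a point): point on the knob's axis at the washer's top, 64 mm above the worktop; the steel spindle stands 20 mm above it. Tightening draws the knob down on the washer: the torque stays low for the first 0.15 rad, climbs to 0.3 to 0.45 N m at 0.3 rad, and past 0.35 rad the knob is overtightened (over 40 N on the washer)
- knob_wing (a point): grip centre of the loose black knob (90 g), 53 mm above its underside on its axis. A round cap 57 mm across, 30 mm high, with an upright flat wing on top: 54 mm long (knob's x), 12 mm thick (y), from 30 to 65 mm above the underside; z up. At the start the knob is done up hand-tight, wing along the slicer's x
- knob_foot (a point): centre of the knob's underside, axes as knob_wing. Inside is a coarse two-start thread, 3.5 mm rise per radian, left- or right-handed at random, not visible. The loosening way turns with light friction (0.1 N m) and needs no lifting; after 1.1 rad it is out of the thread and lifts straight off; past about 2 rad it meets a stop
- dish: loose white round dish (a small plate with a raised rim), 160 mm across, 18 mm high; origin under its centre; its flat inside, about 95 mm across, is 5 mm above the worktop
- shaker: salt shaker, 44 mm across, 90 mm high, loose bystander; origin under its centre
- mug: grey mug, 66 mm across, 97 mm with its handle, 80 mm high, loose bystander; origin under its centre
- tin: low food tin, 75 mm across, 58 mm high, loose bystander; origin under its centre

How it is judged:
By the outcome, as a careful person would: the job done as asked, in the order asked, and still so for the second after the job is handed in, with the robot touching nothing.
It also fails if it takes over 56 s, if anything falls off the work surface, if the arm or the gripper's body presses on something with over 40 N, if the wrist force passes 120 N, or if a joint passes its speed limit or range.

## Working session

There is one attempt and no reset: what is moved stays moved. The work goes in short steps, each a Python script; the robot and the scene stay as the last script left them, time stands still between calls to the robot, and variables do not carry over. Pictures are saved under pics/ and viewed, at most 10 in all, crops included, and the job is handed in when it is done.

```bash
ls; mkdir -p pics; cat > h.py <<'E'
import numpy as np, cv2
from bench import *
def ray(cam,px,P=None):
    P=P or camera_params(cam);K=P["K"];K=np.array(K);T=np.array(P["camera_from_world"])
    v=np.array([(px[0]-K[0,2])/K[0,0],(px[1]-K[1,2])/K[1,1]])
    if cam=="wrist":
        r=np.linalg.norm(v);d=np.r_[np.sin(r)*v/max(r,1e-9),np.cos(r)]
    else: d=np.r_[v,1]
    R=T[:3,:3];return -R.T@T[:3,3],R.T@(d/np.linalg.norm(d))
def atz(cam,px,z,P=None):
    o,d=ray(cam,px,P);return o+d*(z-o[2])/d[2]
def tri(rs):
    A=0;b=0
    for o,d in rs:
        M=np.eye(3)-np.outer(d,d);A=A+M;b=b+M@o
    return np.linalg.solve(A,b)
def save(cam,n):
    im=read_camera(cam);cv2.imwrite(f"pics/{n}.png",im[...,::-1]);return im
E
python3 - <<'E'
from h import *
np.set_printoptions(precision=3,suppress=True)
a=save("side","side0");b=save("top","top0")
cv2.imwrite("pics/both0.png",cv2.resize(np.hstack([a,b])[...,::-1],(800,300),interpolation=cv2.INTER_AREA))
Z=dict(slicer=0,seat=.064,knob_wing=.117,knob_foot=.064,dish=0,shaker=0,mug=0,tin=0)
for n,z in Z.items():
    for c in("side","top"):
        for r in tip_of(c,n)[:2]: print(n,c,np.round(r["at"],1),round(r["confidence"],2),atz(c,r["at"],z))
print(read_time_s(),read_tcp_rot(),read_ft_force())
for c in("side","top"):
    o,d=ray(c,(256,192));print(c,o,d)
E
```

```text
pics
slicer side [295.4 196.8] 0.8 [ 0.457 -0.178  0.   ]
slicer top [309.8 224.1] 0.95 [ 0.447 -0.184  0.   ]
slicer top [121.3 218.8] 0.33 [0.459 0.44  0.   ]
seat side [299.2 182.1] 0.78 [ 0.445 -0.166  0.064]
seat side [292.4 166.3] 0.22 [ 0.496 -0.278  0.064]
seat top [309.3 219.9] 0.74 [ 0.455 -0.174  0.064]
seat top [182.4 214. ] 0.37 [0.47  0.224 0.064]
knob_wing side [300.8 164. ] 0.63 [ 0.45  -0.193  0.117]
knob_wing top [315.8 216.8] 0.55 [ 0.459 -0.187  0.117]
knob_foot side [298.9 178.8] 0.79 [ 0.451 -0.189  0.064]
knob_foot top [311.6 219.9] 0.71 [ 0.455 -0.181  0.064]
knob_foot top [311.1 219.1] 0.34 [ 0.457 -0.18   0.064]
dish side [251.5 267.4] 0.83 [0.475 0.239 0.   ]
dish top [183.  214.2] 0.74 [0.476 0.235 0.   ]
shaker side [240.6 217.7] 0.91 [0.586 0.013 0.   ]
shaker top [256.2 181.9] 0.65 [ 0.587 -0.008  0.   ]
mug side [230.4 319.6] 0.56 [0.46  0.437 0.   ]
tin side [293.6 166.1] 0.8 [ 0.521 -0.416 -0.   ]
tin top [379.8 204. ] 0.89 [ 0.515 -0.415  0.   ]
0.9 [0.974 0.226 0.    0.   ] [ 0.285 -0.036 -0.188]
side [0.181 1.161 0.747] [ 0.261 -0.841 -0.474]
top [ 0.34  -0.015  1.246] [ 0.168  0.006 -0.986]
```

View pics/top0.png

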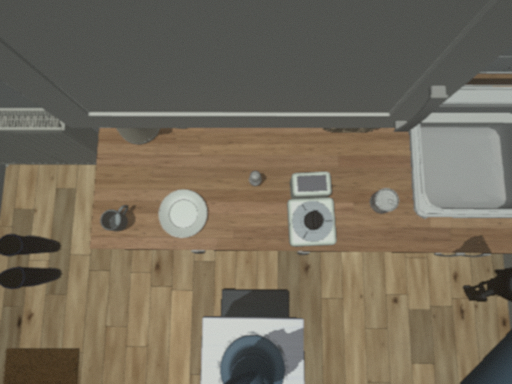

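View pics/side0.png

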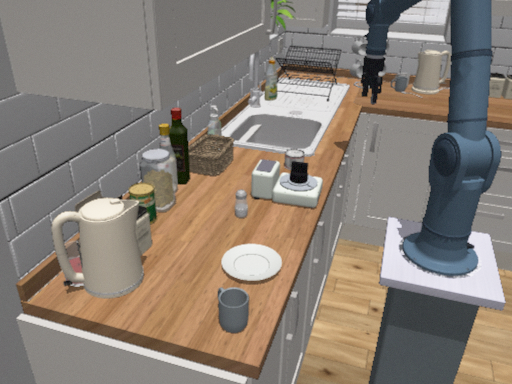

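The top view shows the slicer with its knob at (313,221) and the housing straight above it in the picture, so its yaw is near 0. The dish is at (183,213), the mug at (115,219), the shaker at (256,178) and the tin at (385,200). The side view agrees, with the wing at (299,172). Next I take a close look from above the slicer.

```bash
python3 - <<'E'
from h import *
np.set_printoptions(precision=3,suppress=True)
move_ptp([.44,-.183,.25],[1,0,0,0])
print(read_qpos(),read_time_s(),read_eef_pos())
P=camera_params("wrist");a=save("wrist","w1")
for n,z in dict(slicer=0,seat=.064,knob_wing=.117,knob_foot=.064).items():
    for r in tip_of("wrist",n)[:2]: print(n,np.round(r["at"],1),round(r["confidence"],2),atz("wrist",r["at"],z,P))
import json;json.dump({k:np.array(v).tolist() for k,v in P.items()},open("P1.json","w"))
for y in(-1.4,-.7,0,.7,1.4):
    print(y,inverse_kinematics([.455,-.183,.119],[np.cos(y/2),np.sin(y/2),0,0]))
E
```

```text
[ 0.489  0.063 -0.185  1.993  0.014  1.086 -1.275] 2.475 [ 0.44  -0.184  0.25 ]
seat [422.6 104.6] 0.5 [ 0.526 -0.373  0.064]
knob_wing [261.9 175.2] 0.78 [ 0.454 -0.188  0.117]
knob_wing [121.4  54.6] 0.38 [ 0.569 -0.061  0.117]
-1.4 [ 0.395  0.26  -0.108  2.079  0.038  0.805 -2.706]
-0.7 [ 0.446  0.263 -0.164  2.076  0.059  0.807 -2.024]
0 [ 0.467  0.264 -0.187  2.075  0.067  0.807 -1.331]
0.7 [ 0.487  0.266 -0.209  2.074  0.076  0.808 -0.638]
1.4 [ 0.538  0.27  -0.265  2.072  0.097  0.811  0.044]
```

View pics/w1.png

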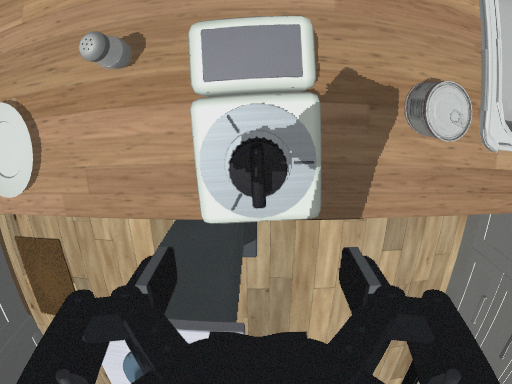

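The wrist view shows the wing upright, running about (258,140) to (259,207), with the housing above it tilted slightly. The panel corners are about (202,31), (299,24), (301,76) and (205,84). I compute yaw and centre from these.

```bash
python3 - <<'E'
from h import *
import json
np.set_printoptions(precision=4,suppress=True)
P=json.load(open("P1.json"))
c=[atz("wrist",p,.102,P) for p in((202,31),(299,24),(301,76),(205,84))]
for p in c: print(p)
for i,j in((0,1),(3,2),(3,0),(2,1)):
    d=c[j]-c[i];print(np.arctan2(d[1],d[0]))
im=cv2.imread("pics/w1.png");g=cv2.cvtColor(im,cv2.COLOR_BGR2HSV)
# disc+washer: knob-black blob; print disc ellipse
k=(im.max(2)<45).astype(np.uint8);k[:110]=0;k[215:]=0;k[:,:215]=0;k[:,305:]=0
k=cv2.morphologyEx(k,cv2.MORPH_OPEN,np.ones((3,3)))
n,l,s,ce=cv2.connectedComponentsWithStats(k);i=1+s[1:,4].argmax();print(s[i],ce[i])
cr=cv2.resize(im[10:225,185:330],None,fx=4,fy=4,interpolation=cv2.INTER_CUBIC)
cr=cr[340:860];cv2.imwrite("pics/c1.png",cv2.convertScaleAbs(cr,alpha=1.6,beta=20))
E
```

```text
[ 0.5865 -0.1343  0.102 ]
[ 0.5923 -0.2219  0.102 ]
[ 0.5429 -0.2235  0.102 ]
[ 0.5361 -0.1369  0.102 ]
-1.5043600616743498
-1.4921123048521325
0.05121082730654754
0.032726177181911495
[ 230  138   57   70 1885] [259.6499 162.1873]
```

View pics/c1.png

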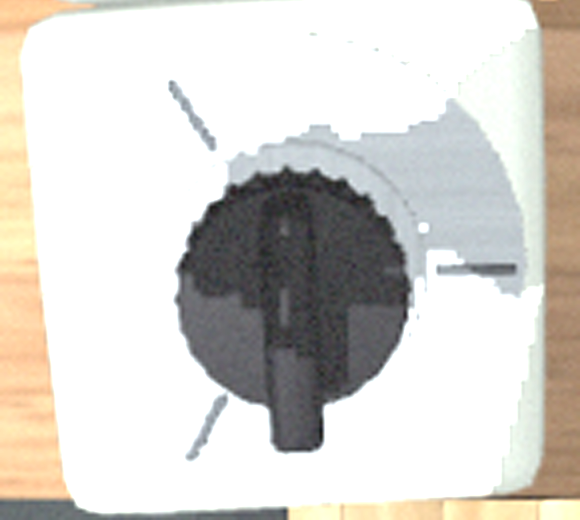

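The crop shows the round cap centred at crop (294,287) = (258.5,166.8) and the wing from (256.8,143.8) to (259.3,207).

```bash
python3 - <<'E'
from h import *
import json
np.set_printoptions(precision=4,suppress=True)
P=json.load(open("P1.json"))
print(ray("wrist",(256,192),P))
print("cap edges");L=[atz("wrist",p,z,P) for p,z in (((229.8,166.8),.088),((287.3,166.8),.088),((258.5,137),.088))]
for p in L:print(p)
a=atz("wrist",(256.8,143.8),.129,P);b=atz("wrist",(259.3,207.2),.129,P);print(a,b,(a+b)/2,np.linalg.norm(a-b),np.arctan2(*(a-b)[1::-1]))
c=[atz("wrist",p,.054,P) for p in((185+22/4,95+35/4),(185+540/4,95+25/4),(185+540/4,95+490/4),(185+72/4,95+510/4))]
for p in c: print(p)
E
```

```text
(array([ 0.5193, -0.1844,  0.3739]), array([-0.301 ,  0.0063, -0.9536]))
cap edges
[ 0.4552 -0.1568  0.088 ]
[ 0.455  -0.2136  0.088 ]
[ 0.4846 -0.1852  0.088 ]
[ 0.4839 -0.1837  0.129 ] [ 0.428  -0.1857  0.129 ] [ 0.4559 -0.1847  0.129 ] 0.05592930886515465 0.03580013017839795
[ 0.5183 -0.1121  0.054 ]
[ 0.5204 -0.2514  0.054 ]
[ 0.3866 -0.2577  0.054 ]
[ 0.3806 -0.1194  0.054 ]
```

```bash
cat >> h.py <<'E'
C=np.array([.456,-.185]);Y0=.045
def q(y): return [np.cos(y/2),np.sin(y/2),0,0]
def st(tag):
    print(tag,"t%.2f"%read_time_s(),"F",np.round(read_ft_force(),2),"T",np.round(read_ft_torque(),3),"gap%.4f g%.1f"%(read_finger_gap(),read_grasp_force()),np.round(read_eef_pos(),4))
E
python3 - <<'E'
from h import *
move_ptp([*C,.20],q(Y0)); move_gripper(.05,40); st("above")
movel([*C,.119],q(Y0),speed=.08); st("down")
move_gripper(0.0,40); pause(.2); st("grip")
E
```

```text
above t3.49 F [ 0.05  0.55 -1.04] T [ 0.038  0.012 -0.05 ] gap0.0504 g0.0 [ 0.4563 -0.1852  0.2008]
down t4.66 F [-0.09 -0.58 -0.45] T [0.042 0.013 0.037] gap0.0500 g0.0 [ 0.4566 -0.1852  0.1196]
grip t5.28 F [0.24 0.06 3.51] T [ 0.112  0.135 -0.035] gap0.0114 g44.1 [ 0.4563 -0.185   0.1194]
```

```bash
cat >> h.py <<'E'
def feel(tag,n=6):
    f=[];t=[]
    for _ in range(n): f.append(read_ft_force());t.append(read_ft_torque()[2]);pause(.02)
    F=np.mean(f,0);T=np.mean(t);print(tag,"t%.2f"%read_time_s(),"F",np.round(F,2),"Tz %.3f"%T,flush=True);return F,T
E
python3 - <<'E'
from h import *
p=read_eef_pos();z=p[2];xy=C
feel("0")
for y in(.06,.12,.17,.2,.0,-.06,-.12,-.17,-.2,0):
    move_ptp([*xy,.119],q(Y0+y));F,T=feel(y)
    if abs(T)>.3 and abs(y)>.1: move_ptp([*xy,.119],q(Y0));feel("back");break
st("end")
E
```

```text
0 t5.38 F [-0.76  0.4   3.64] Tz 0.013
0.06 t5.73 F [-0.6   0.23  4.99] Tz 0.068
0.12 t6.08 F [-0.35 -0.25  5.03] Tz 0.061
0.17 t6.43 F [-0.49  0.37  4.83] Tz 0.104
0.2 t6.78 F [-0.3   0.16  5.25] Tz 0.074
0.0 t7.18 F [ 0.21 -0.39  5.2 ] Tz -0.071
-0.06 t7.53 F [0.39 0.1  4.91] Tz -0.093
-0.12 t7.88 F [-0.41 -0.31  5.66] Tz -0.138
-0.17 t8.23 F [-0.86 -0.35  6.27] Tz -0.021
-0.2 t8.58 F [-0.49 -0.65  6.64] Tz 0.204
0 t8.98 F [-0.33 -0.03  5.91] Tz 0.109
end t8.98 F [-1.02 -0.11  5.53] T [-0.132  0.009  0.125] gap0.0113 g44.6 [ 0.4564 -0.1852  0.1194]
```

```bash
python3 - <<'E'
from h import *
def go(y):
    move_ptp([*C,.119],q(Y0+y)); pause(.1); return feel("%.2f e7 %.3f"%(y,np.mean([read_effort()[6] for _ in range(6)])),12)
for y in(.1,.2,.26,.1,-.1,-.2,-.25,-.1,0):
    go(y)
st("end")
E
```

```text
0.10 e7 -0.097 t9.53 F [-0.31  0.13  5.72] Tz 0.091
0.20 e7 -0.097 t10.08 F [-0.1  -0.31  5.64] Tz 0.092
0.26 e7 -0.096 t10.63 F [-0.21 -0.18  6.  ] Tz 0.110
0.10 e7 0.086 t11.21 F [-0.07  0.1   5.41] Tz -0.074
-0.10 e7 0.138 t11.81 F [-0.01 -0.34  5.76] Tz -0.137
-0.20 e7 0.192 t12.36 F [-0.86 -0.23  6.65] Tz -0.184
-0.25 e7 -0.258 t12.91 F [-1.3  -0.62  6.87] Tz 0.260
-0.10 e7 -0.144 t13.47 F [-0.4  -0.42  5.87] Tz 0.143
0.00 e7 -0.097 t14.03 F [-0.3  -0.41  5.74] Tz 0.104
end t14.03 F [-0.05 -0.2   6.01] T [-0.037  0.061  0.127] gap0.0116 g44.6 [ 0.4564 -0.1852  0.1194]
```

The + way (anticlockwise from above) stays at the 0.1 N m friction level, while the − way climbs with angle to 0.26. So − tightens and the thread is right-handed. I unscrew +, following the rise.

```bash
python3 - <<'E'
from h import *
for y in(.2,.4,.6,.8,1.0,1.15,1.3):
    move_ptp([*C,.119+.0035*min(y,1.15)],q(Y0+y)); F,T=feel(y,3)
    if abs(T)>.25 or abs(F).max()>20: print("stop");break
else:
    z=.119+.004
    for dz in(.005,.012,.03):
        movel([*C,z+dz],speed=.03); F,T=feel(dz,4)
        if F[2]<-15: print("stuck");break
    else: movel([*C,.24],speed=.12);feel("up")
st("end"); a=save("side","s2"); cv2.imwrite("pics/s2c.png",cv2.resize(a[100:300,180:400,::-1],None,fx=2.5,fy=2.5))
E
```

```text
0.2 t14.38 F [ 0.6  -0.7   2.51] Tz 0.042
0.4 t14.72 F [ 0.24 -0.04 -1.49] Tz -0.034
0.6 t15.07 F [-0.27  0.17 -1.14] Tz -0.029
0.8 t15.43 F [-0.27  0.09 -0.79] Tz 0.010
1.0 t15.78 F [-1.21  1.11 -0.81] Tz 0.022
1.15 t16.09 F [-1.29  1.79 -0.99] Tz 0.025
1.3 t16.41 F [-2.19  3.33 -0.92] Tz -0.007
0.005 t16.79 F [-2.93  4.09 -0.2 ] Tz 0.029
0.012 t17.24 F [-0.3   0.49  0.43] Tz 0.009
0.03 t18.06 F [-0.31  0.06 -1.11] Tz -0.001
up t19.03 F [-0.23  0.26 -1.52] Tz 0.022
end t19.03 F [ 0.1   0.38 -1.  ] T [-0.01  -0.017  0.031] gap0.0110 g43.5 [ 0.4551 -0.1847  0.2387]
```

View pics/s2c.png

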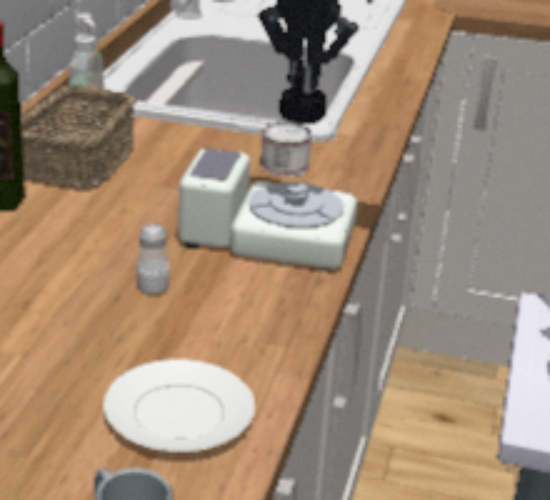

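The knob is off and held upright, and the washer and spindle are bare. I carry it over the dish and take one look from there.

```bash
python3 - <<'E'
from h import *
np.set_printoptions(precision=4,suppress=True)
for y in(1.345,.8,.3): print(y,inverse_kinematics([.475,.236,.2],q(y)))
move_ptp([.47,.236,.2],q(1.345)); st("over"); print(read_qpos())
P=camera_params("wrist");a=save("wrist","w3")
for r in tip_of("wrist","dish")[:2]: print(r,atz("wrist",r["at"],0,P))
for r in tip_of("wrist","knob_foot")[:2]: print("foot",r)
for c in("top","side"):
    read_camera(c)
    for r in tip_of(c,"dish")[:1]: print(c,r,atz(c,r["at"],0))
import json;json.dump({k:np.array(v).tolist() for k,v in P.items()},open("P3.json","w"))
E
```

```text
1.345 [ 0.2186  0.3327 -0.8734  1.9001  0.2941  1.0424 -1.0043]
0.8 [ 0.1484  0.3081 -0.7864  1.9028  0.2527  1.032  -1.5164]
0.3 [ 0.1051  0.2953 -0.7339  1.9045  0.2298  1.0268 -1.9982]
over t20.64 F [ 1.15 -1.1  -1.47] T [-0.006 -0.054  0.045] gap0.0108 g43.5 [0.4708 0.2342 0.1998]
[ 0.2235  0.324  -0.8766  1.9101  0.289   1.0393 -1.0049]
{'at': [264.7, 175.3], 'confidence': 0.89} [0.4781 0.2286 0.    ]
foot {'at': [263.4, 176.7], 'confidence': 0.63}
top {'at': [182.0, 213.0], 'confidence': 0.84} [0.4799 0.2382 0.    ]
side {'at': [249.7, 267.2], 'confidence': 0.58} [0.4798 0.2399 0.    ]
```

View pics/w3.png

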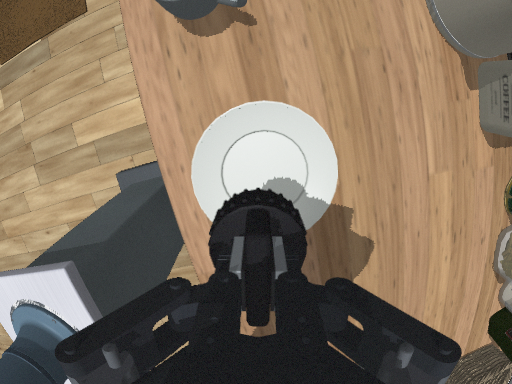

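The wrist view shows the dish rim centred near (265,172) and free, with the knob held upright in front of it. The three estimates agree to within 1 cm, so I use (0.478, 0.234); the margin is ±19 mm. Now I lower it by feel.

```bash
python3 - <<'E'
from h import *
D=[.478,.234]
movel([*D,.2],speed=.1);movel([*D,.070],speed=.12);F0,_=feel("near")
z=.070
while z>.052:
    z-=.0015;movel([*D,z],speed=.015);F,_=feel("%.4f"%z,3)
    if F[2]-F0[2]>2.0: break
st("contact")
move_gripper(.03,20);pause(.2);st("open")
movel([*D,.16],speed=.1);st("up")
P=camera_params("wrist");save("wrist","w4");a=save("side","s4");b=read_camera("top")
cv2.imwrite("pics/f.png",np.vstack([cv2.resize(a[190:340,180:330,::-1],(500,500)),])) 
for r in tip_of("top","dish")[:1]: print(r,atz("top",r["at"],0))
for r in tip_of("top","knob_foot")[:1]: print(r,atz("top",r["at"],.005))
E
```

```text
near t22.57 F [ 0.18 -0.01 -1.11] Tz -0.032
0.0685 t22.88 F [-0.03  0.1  -0.81] Tz -0.008
0.0670 t23.18 F [ 0.18 -0.02 -0.9 ] Tz -0.014
0.0655 t23.48 F [ 0.25  0.4  -0.94] Tz 0.010
0.0640 t23.77 F [ 0.44 -0.37 -1.47] Tz -0.023
0.0625 t24.07 F [ 0.33  0.49 -1.17] Tz -0.004
0.0610 t24.38 F [-0.04 -0.18 -0.62] Tz -0.005
0.0595 t24.68 F [-1.68 -0.91  5.6 ] Tz 0.008
contact t24.68 F [-0.74 -0.85  6.05] T [-0.174  0.383 -0.01 ] gap0.0116 g44.4 [0.4782 0.2342 0.0604]
open t25.19 F [0.08 0.77 0.45] T [-0.011  0.024 -0.023] gap0.0300 g0.0 [0.478  0.2339 0.0594]
up t26.35 F [ 0.39 -0.77  0.26] T [-0.02   0.014 -0.004] gap0.0301 g0.0 [0.4774 0.2335 0.1592]
{'at': [181.4, 211.8], 'confidence': 0.82} [0.48391707 0.24033673 0.        ]
{'at': [181.2, 215.7], 'confidence': 0.46} [0.47037485 0.23943751 0.005     ]
```

View pics/f.png

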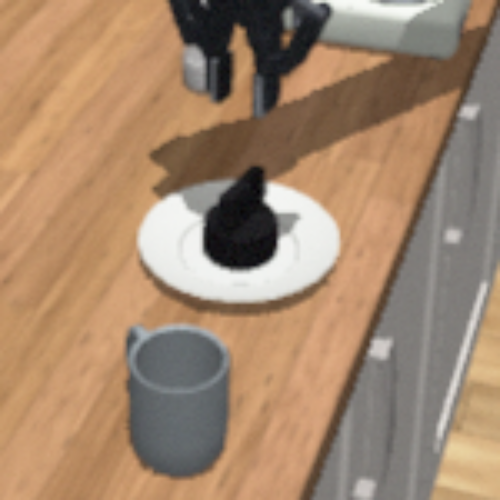

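View pics/w4.png

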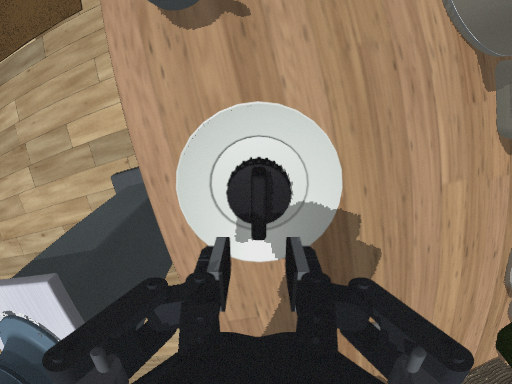

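The knob stands upright inside the dish's flat ring, seen at (259,190) within the ring centred at (259,181). The gripper is clear of it.

```bash
python3 - <<'E'
from h import *
movel([.478,.234,.22],speed=.12);pause(.3);sign_off();print("ok")
E
```

```text
the job is handed in; nothing more can be done
ok
```

The thread turned out to be right-handed; I unscrewed the knob, lifted it off and set it upright inside the white dish, and signed off at about 27 s with the gripper clear and touching nothing but the knob as far as I could see.

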